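# Nest the copper heat-spreader angle over the test plate's silver angle

### The arm

A 6-joint arm with a two-finger parallel gripper is mounted at the origin on the work surface. World frame = base frame: x ahead of the robot, y to its left, z up, the work surface at z = 0. Lengths are in m, angles in degrees, forces in N, time in s.
With the tool pointing down it reaches from about 0.375 to 0.9 m from the base axis. Payload 3.1 kg.
Tool frame: the origin (TCP) lies on the centre line of the jaws, within the pads' length; the fingertips stand 25 mm ahead of it and the grasp point (between the pads) lies 6 mm ahead of it; z points along the fingers, y is the line along which they close (so a half turn about z gives the same grasp; the last joint's range is limited). The gripper opens to 87 mm and grips with 3 to 60 N. Pads are 19 mm wide; open, the fingers measure 117 mm over their backs; the gripper's body (75 mm by 190 mm) begins 51 mm behind the grasp point.
Start: joints at [57.267, 30.224, 82.088, -0, 67.689, -10.227], TCP at [0.239, 0.577, 0.248] pointing down, gripper open.
Joint ranges: [-176.69, 176.69], [-43.24, 126.21], [12.49, 139.97], [-82, 262], [0, 151.66], [-163.58, 163.58]. Speed limits (degrees/s): [159.86, 159.86, 180, 180, 180, 180].

### API

Orientations are given as a 3x3 rotation matrix whose columns are the frame's x, y, z axes.
In Python, from rig import read_state, capture, camera_params, hand_in gives the robot as it stands.
- The arm moves only by the tool apply_moves, never from a script. Its argument "rows" is a list of rows, each an object of numbers: "x", "y", "z": the shift along the tool's x, y, z in mm; "rx", "ry", "rz": the turn, a rotation vector about the tool's x, y, z in units of 6 degrees (1.0 is 6 degrees); "claw": the closure in counts, from 0 (fully open) to 255 (shut). A call has 1 to 10 rows; each row is the pose to reach, as a shift and turn from the pose commanded when the call began, along the tool's axes at that moment; what a row does not reach only later rows make up. A row lasts 1/8 s, in which the tool goes at most 62.5 mm and 10.7 degrees, less where a joint would pass 70% of its speed; a pose out of reach is approached as far as the arm can. A call with a gripper value outside its range is refused whole. The fingers move at their own pace and stop on an object; the grip force is fixed at half the most. Time passes only in rows, so rows that repeat a pose let the fingers close. It gives the time, the measured TCP pose, the force, the opening and the grip force at its end, in the units of the state.
- read_state(): the state, without advancing time (a new reading comes with each control period).
- capture(name): name is "side" or "top" or "wrist"; returns (picture, depth): 420x560x3 uint8, red, green, blue; 420x560 float32, m along the optical axis (not along the pixel's ray), 0 where there is no reading.
- camera_params(name): a dict with "fx", "fy", "cx", "cy" (pixels), "xyz" and "orientation" of the camera in the world. Camera axes: x right, y up, looking along -z (the intrinsics and any distortion apply to the point x, -y, -z); pixel columns grow to the right and rows downward; lengths in m; the calibration is good to about 2 mm. A picture is of the moment at which its call begins: read the wrist's pose just before it. camera_params takes no time and is no camera call; for the wrist camera it gives the pose at the moment of the call.
- hand_in(): hands the job in; it is judged then, once.
The state is a dict: "time_s": time; "joint_positions": joint angles; "qvel": joint speeds; "tau": joint torques, N m; "position": TCP position; "tcp_rot": TCP orientation; "force": force on the tool from outside, world axes, zero at the start; "moment": the same for the moment, N m; "opening": opening from 0.0 (shut) to 1.0 (fully open); "grasp_force": force on a finger pad.
Only numpy, scipy, OpenCV 4.12 (cv2) and the standard library are available. Lean on these libraries where they do the work, as an engineer would, in place of code of your own. Each camera call takes 0.05 s, during which the arm holds its last target. There are 200 camera calls.

### The job

Pick up the copper angle section from the cutting mat and nest it ridge over ridge on the silver angle that is fixed to the grey heat-sink test plate: fully down, leg against leg, and covering the silver angle from end to end. Set it down and let go without dropping it from a height, and leave the black and the blue angle where they lie.

Things in the scene. Friction and masses are not known exactly. Their poses are not given: they have to be found in the camera images.
- copper_angle: Loose copper angle, two 40 mm legs at 90 degrees, 4 mm thick, 60 mm long, 0.16 kg, lying ridge up like a roof on the 2 mm green mat: 57 mm wide, ridge 31 mm above its underside. Origin: centre of the underside (level with the leg edges, under the ridge). y along the ridge (either way), x across, z up. The flat upright end faces, 60 mm apart along y, can be pinched from above under the ridge.
- silver_ridge (a point): Mid-length point on the ridge of the silver angle fixed, ridge up, on a grey plate 130 x 130 x 6 mm: same section as the copper one but 36 mm long, ridge 31 mm above the plate. y along the ridge (either way), x across, z up. Parts on the plate 45 mm or more off in x are under 10 mm high. Nested, the copper angle's origin is 25.5 mm below this point, its ridge 5.7 mm above.
- black_angle: Bystander: loose black angle of the same size and shape as the copper one (40 mm legs, 60 mm long), lying ridge up on the mat. Origin and axes as for the copper angle. Leave it.
- blue_angle: Bystander: loose blue-painted angle with 28 mm legs, 4 mm thick, 60 mm long, ridge 23 mm high, lying ridge up on the mat. Origin and axes as for the copper angle. Leave it.

How it is judged (in metres and radians):
At the end, for the whole second after the job is handed in: The copper angle rests, released and still, nested on the silver angle: ridges parallel within 10 degrees and upright within 10 degrees, seated to its full depth within 3 mm, within 5 mm sideways, and within 12 mm of centred lengthwise, so that it covers the silver angle from end to end (y of copper_angle in the frame of silver_ridge between -0.012 and 0.012 m and x of copper_angle in the frame of silver_ridge between -0.005 and 0.005 m and z of copper_angle in the frame of silver_ridge between -0.0285 and -0.0225 m and angle between the y axis of copper_angle and the y axis of silver_ridge, either way round below 0.175 rad and angle between copper_angle's own z axis and vertical below 0.175 rad and linear speed of copper_angle below 0.02 m/s and contact force between copper_angle and the fingers below 0.1 N); the robot touches nothing.
It fails at once if the black or the blue angle is shifted by more than 30 mm (distance of any of black_angle, blue_angle from where it was at the start of the episode above 0.03 m).
It fails at once if the copper angle is dropped or flung onto the silver angle (faster than 0.55 m/s in its last 30 mm, a fall of over 15 mm) (linear speed of copper_angle above 0.55 m/s and horizontal distance between copper_angle and silver_ridge below 0.03 m and z of copper_angle in the frame of silver_ridge below 0.005 m).
It also fails if it takes over 32 s, if anything falls off the work surface, if the arm or the gripper's body presses on something with over 40 N, if the wrist force passes 120 N, or if a joint passes its speed limit or range.

## Working session

There is one attempt and no reset: what is moved stays moved. The work goes in short steps, Python scripts to look and compute and a tool call to move; the robot and the scene stay as the last step left them, time stands still between calls to the robot, and variables do not carry over. Pictures are saved under pics/ and viewed, at most 10 in all, crops included, and the job is handed in when it is done.

Besides the shell and the picture viewer there is one more tool, called after ">>>" as name([rows], argument=value, ...), one row to a line, values as JSON. apply_moves: Moves the arm, as the interface text tells. Its arguments: {"type":"object","properties":{"rows":{"type":"array"}},"required":["rows"]}

```bash
mkdir -p pics; ls; cat > h.py <<'E'
import numpy as np, cv2
from rig import *
def pts(depth,p):
    v,u=np.mgrid[0:depth.shape[0],0:depth.shape[1]]
    d=depth; c=np.stack([(u-p['cx'])/p['fx']*d,-(v-p['cy'])/p['fy']*d,-d],-1)
    return c@np.array(p['orientation']).T+np.array(p['xyz'])
E
python3 - <<'E'
from h import *
s=read_state();print(s['time_s'],s['position'],s['tcp_rot'],s['opening'])
ims=[]
for n in ['top','wrist','side']:
    p=camera_params(n);im,d=capture(n);np.savez(n+'0.npz',im=im,d=d,**p)
    print(n,{k:(np.round(v,3).tolist() if not isinstance(v,str) else v) for k,v in p.items()}, (d>0).mean())
    cv2.imwrite(f'pics/{n}0.png',im[...,::-1])
E
```

```text
pics
0.0 [0.23883    0.57683846 0.24658119] [[-9.23855075e-01  3.82740779e-01 -1.13844439e-03]
 [ 3.82742300e-01  9.23853392e-01 -1.80047628e-03]
 [ 3.62640020e-04 -2.09910998e-03 -9.99997731e-01]] 0.9960424738989991
top {'fx': 460.821, 'fy': 460.821, 'cx': 280.979, 'cy': 202.908, 'xyz': [0.416, -0.02, 1.09], 'orientation': [[0.01, 0.991, -0.134], [-1.0, 0.012, 0.017], [0.018, 0.133, 0.991]]} 0.9960501700680272
wrist {'fx': 305.82, 'fy': 305.82, 'cx': 278.185, 'cy': 210.105, 'xyz': [0.166, 0.608, 0.385], 'orientation': [[0.383, -0.884, -0.269], [0.924, 0.366, 0.112], [-0.001, -0.291, 0.957]]} 0.9961224489795918
side {'fx': 402.607, 'fy': 402.607, 'cx': 279.079, 'cy': 209.893, 'xyz': [0.319, 0.481, 0.451], 'orientation': [[-0.914, 0.237, -0.331], [-0.407, -0.543, 0.735], [-0.005, 0.806, 0.592]]} 0.9961607142857143
```

View pics/top0.png

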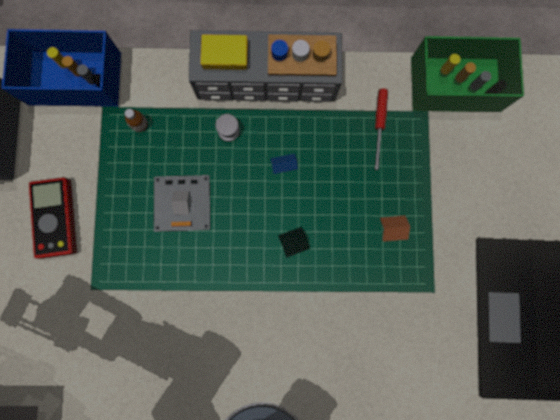

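View pics/wrist0.png

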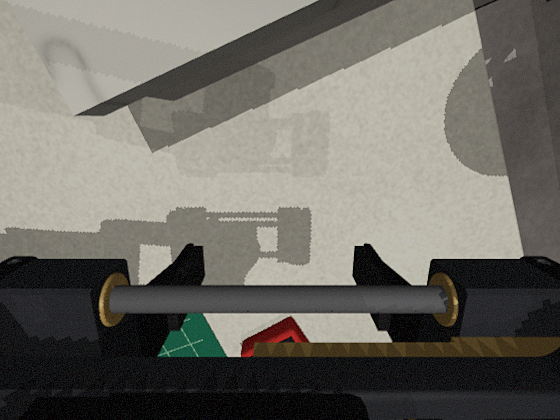

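The top view shows the copper angle at (396,228), the silver angle on its plate at (181,205), black at (294,241) and blue at (285,163). The wrist view shows only the bench and the fingers. Next I'll measure from the top camera's depth.

```bash
cat > m.py <<'E'
from h import *
z=np.load('top0.npz');im=z['im'];d=z['d'];P=pts(d,z)
hsv=cv2.cvtColor(im,cv2.COLOR_RGB2HSV)
def rep(n,box,cond):
    u0,u1,v0,v1=box;m=np.zeros(d.shape,bool);m[v0:v1,u0:u1]=1;m&=cond&(d>0);m=cv2.morphologyEx(m.astype(np.uint8),cv2.MORPH_OPEN,np.ones((3,3)))>0
    q=P[m]; r=cv2.minAreaRect(q[:,:2].astype(np.float32)*1000)
    top=q[q[:,2]>np.percentile(q[:,2],75)]
    c=top.mean(0);w,V=np.linalg.eigh(np.cov(top[:,:2].T));a=V[:,1]
    # plane normals: ridge axis perpendicular to height gradient
    print(n,m.sum(),'rect',np.round(r[0],1),np.round(r[1],1),round(r[2],1),'z',np.round(np.percentile(q[:,2],[2,25,50,75,98])*1000,1),'topc',np.round(c*1000,1),'axis',np.round(a,3),'mean',np.round(q.mean(0)*1000,1))
H,S,V=[hsv[...,i].astype(int) for i in range(3)]
h=P[...,2]
rep('cop',(370,425,205,250),(H<20)&(S>90))
rep('sil',(165,196,185,222),(S<60)&(h>0.014))
rep('blk',(270,320,220,265),(V<45))
rep('blu',(265,305,148,180),(H>100)&(H<130)&(S>90))
rep('plate',(155,175,180,225),(S<60))
rep('mat',(330,360,180,280),(S>90))
c=np.hstack([cv2.resize(im[y:y+60,x:x+60],(400,400),interpolation=cv2.INTER_CUBIC) for x,y in[(366,200),(151,173)]])
cv2.imwrite('pics/crop.png',c[...,::-1])
E
python3 m.py
```

```text
cop 593 rect [ 505.6 -309.2] [55.5 70.5] 4.3 z [ 2.6 11.9 19.2 26.1 33.1] topc [ 506.3 -304.3   29.8] axis [-0.08   0.997] mean [ 504.1 -306.    18.9]
sil 326 rect [560.  198.4] [47.6 36.3] 2.0 z [14.8 21.3 26.8 33.3 40.4] topc [560.2 196.9  37. ] axis [-0.012  1.   ] mean [558.7 198.3  27.3]
blk 570 rect [471.  -69.7] [54.  61.4] 21.5 z [ 4.4 13.  20.2 26.7 34.3] topc [471.9 -68.8  30.5] axis [-0.358  0.934] mean [470.1 -68.8  19.9]
blu 356 rect [658.4 -45.4] [36.9 60. ] 12.3 z [ 3.6 10.9 15.8 20.1 25.8] topc [658.6 -42.2  23.1] axis [-0.22   0.976] mean [656.1 -44.9  15.5]
plate 873 rect [561.  234.3] [106.4  52.2] 2.9 z [ 4.2  7.1  8.7 10.4 33.1] topc [564.  228.8  16.8] axis [-0.998 -0.066] mean [560.8 236.8  10. ]
mat 2977 rect [ 502.8 -190. ] [ 71.4 236.6] 89.8 z [-2.1  0.7  2.1  3.5  6.1] topc [ 500.  -188.1    4.7] axis [-1.     0.004] mean [ 501.3 -189.3    2.1]
```

View pics/crop.png

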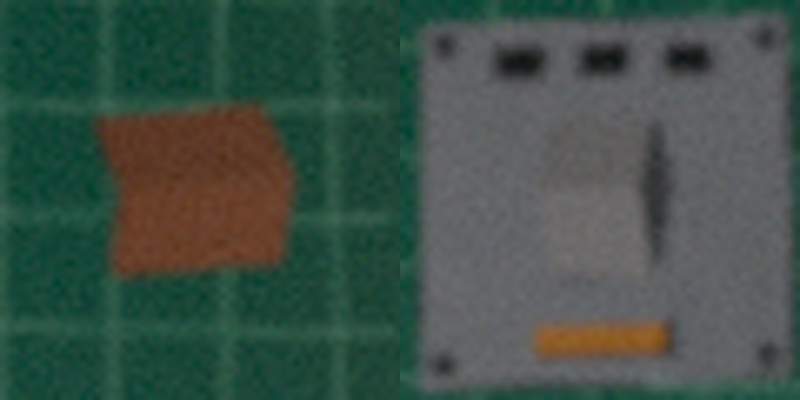

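View pics/side0.png

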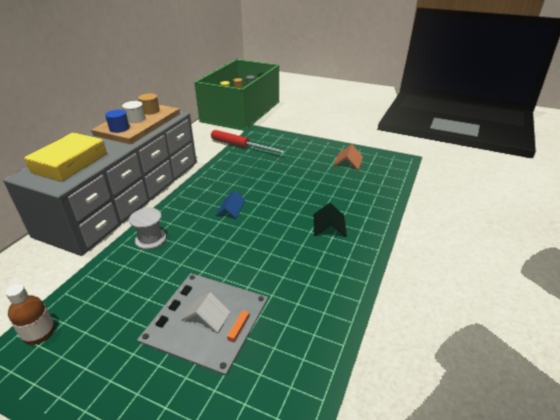

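>>> apply_moves([
  {"x": -483,"y": -210,"z": 0,"rz": -4.2},
  {"x": -483,"y": -210,"z": 0,"rz": -4.2},
  {"x": -483,"y": -210,"z": 0,"rz": -4.2},
  {"x": -483,"y": -210,"z": 0,"rz": -4.2},
  {"x": -483,"y": -210,"z": 0,"rz": -4.2},
  {"x": -483,"y": -210,"z": 0,"rz": -4.2},
  {"x": -483,"y": -210,"z": 0,"rz": -4.2},
  {"x": -483,"y": -210,"z": 0,"rz": -4.2},
  {"x": -483,"y": -210,"z": 0,"rz": -4.2},
  {"x": -483,"y": -210,"z": 0,"rz": -4.2},
])

```text
validation failed for argument at $.ro...
```

```bash
python3 - <<'E'
from h import *
s=read_state();print(s['time_s'],s['position'],np.round(s['tcp_rot'],3),np.round(s['joint_positions'],1),np.abs(s['qvel']).max())
n='wrist';p=camera_params(n);im,d=capture(n);np.savez('wsil.npz',im=im,d=d,**p)
cv2.imwrite('pics/wsil.png',im[...,::-1])
E
```

```text
0.15 [0.23893547 0.57696427 0.24678666] [[-0.924  0.383 -0.001]
 [ 0.383  0.924 -0.001]
 [ 0.    -0.002 -1.   ]] [ 57.3  30.3  82.1  -0.   67.7 -10.2] 0.21035839804328912
```

View pics/wsil.png

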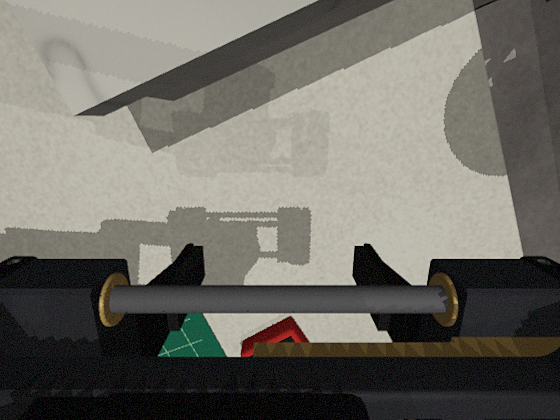

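The call was refused and the arm didn't move, so this picture matches the first wrist view. I'll resend with every key in each row.

>>> apply_moves([
  {"x": -483,"y": -210,"z": 0,"rx": 0,"ry": 0,"rz": -4.2,"claw": 0},
  {"x": -483,"y": -210,"z": 0,"rx": 0,"ry": 0,"rz": -4.2,"claw": 0},
  {"x": -483,"y": -210,"z": 0,"rx": 0,"ry": 0,"rz": -4.2,"claw": 0},
  {"x": -483,"y": -210,"z": 0,"rx": 0,"ry": 0,"rz": -4.2,"claw": 0},
  {"x": -483,"y": -210,"z": 0,"rx": 0,"ry": 0,"rz": -4.2,"claw": 0},
  {"x": -483,"y": -210,"z": 0,"rx": 0,"ry": 0,"rz": -4.2,"claw": 0},
  {"x": -483,"y": -210,"z": 0,"rx": 0,"ry": 0,"rz": -4.2,"claw": 0},
  {"x": -483,"y": -210,"z": 0,"rx": 0,"ry": 0,"rz": -4.2,"claw": 0},
  {"x": -483,"y": -210,"z": 0,"rx": 0,"ry": 0,"rz": -4.2,"claw": 0},
  {"x": -483,"y": -210,"z": 0,"rx": 0,"ry": 0,"rz": -4.2,"claw": 0},
])

```text
time_s: 1.45
position: [0.6069, 0.1961, 0.2471]
tcp_rot: [[-0.999, -0.043, 0.0], [-0.043, 0.999, -0.0], [-0.0, -0.0, -1.0]]
force: [-0.3, -0.0, 0.8]
opening: 1.002
grasp_force: 0.0
```

```bash
python3 - <<'E'
from h import *
s=read_state();print(s['time_s'],s['position'],np.round(s['joint_positions'],1),np.abs(s['qvel']).max())
n='wrist';p=camera_params(n);im,d=capture(n);np.savez('wsil.npz',im=im,d=d,**p)
cv2.imwrite('pics/wsil2.png',im[...,::-1])
E
```

```text
1.45 [0.60688004 0.19610596 0.24707988] [  7.9  31.2  80.2  -0.   68.5 -84.6] 3.09227515737873
```

View pics/wsil2.png

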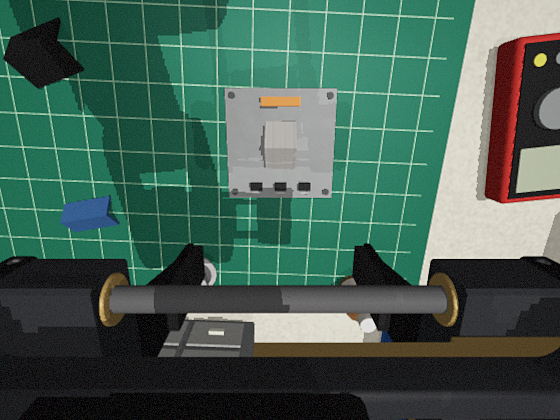

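The silver angle is at (281,142) with the plate spanning (226–337, 88–197). I'll fit a plane to each leg and intersect them to get the ridge.

```bash
cat > ridge.py <<'E'
from h import *
def ridge(P,m,a0,tag):
    """two leg planes -> intersection line; a0 = rough ridge direction (xy)"""
    q=P[m];q=q[np.isfinite(q).all(1)]
    r=cv2.minAreaRect((q[:,:2]*1000).astype(np.float32))
    a=np.array(a0,float)/np.linalg.norm(a0);c=q[:,:2].mean(0)
    for _ in range(4):
        n=np.array([a[1],-a[0]]);s=(q[:,:2]-c)@n;pl=[]
        for k in (1,-1):
            w=q[(k*s>.003)&(k*s<.024)]
            A=np.c_[w[:,:2]-c,np.ones(len(w))];x=np.linalg.lstsq(A,w[:,2],rcond=None)[0]
            e=np.abs(A@x-w[:,2]);g=e<2.5*np.median(e)+.001;pl.append(np.linalg.lstsq(A[g],w[g,2],rcond=None)[0])
        D=pl[0]-pl[1];a=np.array([-D[1],D[0]]);a/=np.linalg.norm(a);a*=np.sign(a[1])
        c=c-D[:2]*D[2]/(D[:2]@D[:2]);  # point on ridge line
    t=(q[:,:2]-c)@a;lo,hi=np.percentile(t,[1,99]);mid=c+a*(lo+hi)/2
    z=pl[0]@np.r_[mid-c,1]  # approx (c shifted in last iter, negligible)
    print(tag,m.sum(),'mid mm',np.round(mid*1000,1),'zr',round(z*1000,1),'len',round((hi-lo)*1000,1),'yaw',round(np.degrees(np.arctan2(a[1],a[0])),2),'slopes',np.round([np.hypot(*x[:2]) for x in pl],2),'rect',np.round(r[0],1),np.round(r[1],1),round(r[2],1))
def load(f):
    z=np.load(f);im=z['im'];return z,im,z['d'],pts(z['d'],z),cv2.cvtColor(im,cv2.COLOR_RGB2HSV).astype(int)
def big(m):
    n,l,st,_=cv2.connectedComponentsWithStats(cv2.morphologyEx(m.astype(np.uint8),cv2.MORPH_OPEN,np.ones((3,3))))
    return l==1+np.argmax(st[1:,4])
E
python3 - <<'E'
from ridge import *
z,im,d,P,h=load('wsil.npz')
box=np.zeros(d.shape,bool);box[112:172,252:312]=1
ridge(P,big(box&(P[...,2]>.0125)&(d>0)),(0,1),'sil wrist')
b2=np.zeros(d.shape,bool);b2[80:205,220:345]=1
pm=big(b2&((h[...,1]<50)|(P[...,2]>.013)))
r=cv2.minAreaRect((P[pm][:,:2]*1000).astype(np.float32));print('plate',r, np.median(P[pm][:,2]))
z,im,d,P,h=load('top0.npz')
box=np.zeros(d.shape,bool);box[185:222,165:197]=1
ridge(P,big(box&(P[...,2]>.0125)&(h[...,1]<60)),(0,1),'sil top')
box=np.zeros(d.shape,bool);box[205:250,370:425]=1
ridge(P,big(box&(h[...,0]<20)&(h[...,1]>90)),(-.08,1),'cop top')
E
```

```text
sil wrist 1437 mid mm [560.6 197.5] zr 40.2 len 35.3 yaw 92.21 slopes [0.99 1.02] rect [561.  197.5] [55.2 36. ] 2.2
plate ((559.9932250976562, 196.60670471191406), (130.97113037109375, 131.3721466064453), 2.208934783935547) 0.009235049686533325
sil top 344 mid mm [560.9 198.1] zr 38.9 len 35.5 yaw 90.35 slopes [0.99 0.95] rect [506.4  94.6] [286.2  58.6] 63.3
cop top 599 mid mm [ 506.8 -306.5] zr 33.2 len 62.9 yaw 95.7 slopes [1.02 1.01] rect [ 478.5 -178.8] [ 59.7 336.3] 11.5
```

>>> apply_moves([
  {"x": 76,"y": -499,"z": 0,"rx": 0,"ry": 0,"rz": -0.4,"claw": 0},
  {"x": 76,"y": -499,"z": 0,"rx": 0,"ry": 0,"rz": -0.4,"claw": 0},
  {"x": 76,"y": -499,"z": 0,"rx": 0,"ry": 0,"rz": -0.4,"claw": 0},
  {"x": 76,"y": -499,"z": 0,"rx": 0,"ry": 0,"rz": -0.4,"claw": 0},
  {"x": 76,"y": -499,"z": 0,"rx": 0,"ry": 0,"rz": -0.4,"claw": 0},
  {"x": 76,"y": -499,"z": 0,"rx": 0,"ry": 0,"rz": -0.4,"claw": 0},
  {"x": 76,"y": -499,"z": 0,"rx": 0,"ry": 0,"rz": -0.4,"claw": 0},
  {"x": 76,"y": -499,"z": 0,"rx": 0,"ry": 0,"rz": -0.4,"claw": 0},
  {"x": 76,"y": -499,"z": 0,"rx": 0,"ry": 0,"rz": -0.4,"claw": 0},
  {"x": 76,"y": -499,"z": 0,"rx": 0,"ry": 0,"rz": -0.4,"claw": 0},
])

```text
time_s: 2.75
position: [0.5523, -0.3019, 0.2472]
tcp_rot: [[-0.996, -0.089, -0.001], [-0.089, 0.996, 0.002], [0.001, 0.002, -1.0]]
force: [0.7, 1.4, -1.2]
opening: 0.999
grasp_force: 0.0
```

```bash
python3 - <<'E'
from ridge import *
s=read_state();print(s['time_s'],s['position'],np.round(s['tcp_rot'],4).tolist(),np.round(s['joint_positions'],1),np.abs(s['qvel']).max())
n='wrist';p=camera_params(n);im,d=capture(n);np.savez('wcop.npz',im=im,d=d,**p)
cv2.imwrite('pics/wcop.png',im[...,::-1])
z,im,d,P,h=load('wcop.npz')
box=np.zeros(d.shape,bool);box[80:230,200:360]=1
ridge(P,big(box&(h[...,0]<20)&(h[...,1]>90)&(P[...,2]>.004)&(P[...,2]<.05)),(-.08,1),'cop')
E
```

```text
2.75 [ 0.55230402 -0.30193611  0.24721747] [[-0.996, -0.0891, -0.0009], [-0.0891, 0.996, 0.0019], [0.0008, 0.0019, -1.0]] [-3.88e+01  3.06e+01  8.14e+01  1.00e-01  6.81e+01 -1.34e+02] 1.6830038462732329
cop 2338 mid mm [ 506.1 -305.7] zr 34.0 len 58.2 yaw 95.22 slopes [1. 1.] rect [ 506.3 -305.7] [55.  59.6] 5.2
```

View pics/wcop.png

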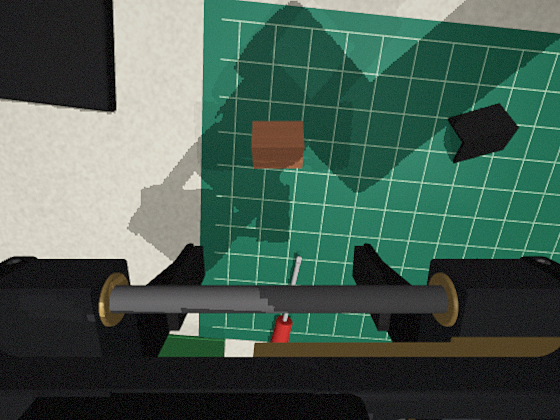

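The copper angle is at (278,145): ridge midpoint (506.1, −305.7), height 34 and yaw 95.2, with the tool already aligned. I'll move over it and part-way down.

>>> apply_moves([
  {"x": 46,"y": 0,"z": 50,"rx": 0,"ry": 0,"rz": 0,"claw": 0},
  {"x": 46,"y": 0,"z": 110,"rx": 0,"ry": 0,"rz": 0,"claw": 0},
  {"x": 46,"y": 0,"z": 160,"rx": 0,"ry": 0,"rz": 0,"claw": 0},
  {"x": 46,"y": 0,"z": 160,"rx": 0,"ry": 0,"rz": 0,"claw": 0},
  {"x": 46,"y": 0,"z": 160,"rx": 0,"ry": 0,"rz": 0,"claw": 0},
  {"x": 46,"y": 0,"z": 160,"rx": 0,"ry": 0,"rz": 0,"claw": 0},
])

```text
time_s: 3.55
position: [0.5086, -0.3082, 0.0904]
tcp_rot: [[-0.996, -0.09, 0.004], [-0.09, 0.996, -0.004], [-0.004, -0.004, -1.0]]
force: [0.2, 0.7, 0.3]
opening: 1.003
grasp_force: 0.0
```

>>> apply_moves([
  {"x": 0,"y": 0,"z": 20,"rx": 0,"ry": 0,"rz": 0,"claw": 0},
  {"x": 0,"y": 0,"z": 20,"rx": 0,"ry": 0,"rz": 0,"claw": 0},
  {"x": 0,"y": 0,"z": 20,"rx": 0,"ry": 0,"rz": 0,"claw": 0},
  {"x": 0,"y": 0,"z": 20,"rx": 0,"ry": 0,"rz": 0,"claw": 0},
])

```text
time_s: 4.05
position: [0.5073, -0.3081, 0.0687]
tcp_rot: [[-0.996, -0.089, 0.002], [-0.089, 0.996, -0.001], [-0.001, -0.001, -1.0]]
force: [0.1, -0.4, 0.0]
opening: 1.001
grasp_force: 0.0
```

>>> apply_moves([
  {"x": 1,"y": 2.5,"z": 20,"rx": 0,"ry": 0,"rz": 0,"claw": 0},
  {"x": 1,"y": 2.5,"z": 38,"rx": 0,"ry": 0,"rz": 0,"claw": 0},
  {"x": 1,"y": 2.5,"z": 38,"rx": 0,"ry": 0,"rz": 0,"claw": 0},
  {"x": 1,"y": 2.5,"z": 38,"rx": 0,"ry": 0,"rz": 0,"claw": 0},
  {"x": 1,"y": 2.5,"z": 38,"rx": 0,"ry": 0,"rz": 0,"claw": 0},
])

```text
time_s: 4.68
position: [0.5057, -0.3054, 0.0299]
tcp_rot: [[-0.996, -0.089, 0.0], [-0.089, 0.996, -0.0], [-0.0, -0.0, -1.0]]
force: [0.4, -0.8, 0.0]
opening: 1.001
grasp_force: 0.0
```

>>> apply_moves([
  {"x": 0,"y": 0,"z": 0,"rx": 0,"ry": 0,"rz": 0,"claw": 255},
  {"x": 0,"y": 0,"z": 0,"rx": 0,"ry": 0,"rz": 0,"claw": 255},
  {"x": 0,"y": 0,"z": 0,"rx": 0,"ry": 0,"rz": 0,"claw": 255},
  {"x": 0,"y": 0,"z": 0,"rx": 0,"ry": 0,"rz": 0,"claw": 255},
  {"x": 0,"y": 0,"z": 0,"rx": 0,"ry": 0,"rz": 0,"claw": 255},
  {"x": 0,"y": 0,"z": 0,"rx": 0,"ry": 0,"rz": 0,"claw": 255},
])

```text
time_s: 5.42
position: [0.5057, -0.3054, 0.0296]
tcp_rot: [[-0.996, -0.089, 0.0], [-0.089, 0.996, -0.0], [-0.0, -0.0, -1.0]]
force: [-0.3, -0.8, 1.2]
opening: 0.682
grasp_force: 30.0
```

Gripped: the opening is 59.3 mm at 30 N. Now I'll lift.

>>> apply_moves([
  {"x": 0,"y": 0,"z": -15,"rx": 0,"ry": 0,"rz": 0,"claw": 255},
  {"x": 0,"y": 0,"z": -45,"rx": 0,"ry": 0,"rz": 0,"claw": 255},
  {"x": 0,"y": 0,"z": -80,"rx": 0,"ry": 0,"rz": 0,"claw": 255},
  {"x": 0,"y": 0,"z": -110,"rx": 0,"ry": 0,"rz": 0,"claw": 255},
  {"x": 0,"y": 0,"z": -120,"rx": 0,"ry": 0,"rz": 0,"claw": 255},
  {"x": 0,"y": 0,"z": -120,"rx": 0,"ry": 0,"rz": 0,"claw": 255},
])

```text
time_s: 6.18
position: [0.5055, -0.3051, 0.1501]
tcp_rot: [[-0.996, -0.089, 0.001], [-0.089, 0.996, -0.001], [-0.001, -0.001, -1.0]]
force: [-0.0, -0.4, -2.0]
opening: 0.68
grasp_force: 30.0
```

>>> apply_moves([
  {"x": -6,"y": 30,"z": 0,"rx": 0,"ry": 0,"rz": 0.1,"claw": 255},
  {"x": -18,"y": 90,"z": 0,"rx": 0,"ry": 0,"rz": 0.2,"claw": 255},
  {"x": -30,"y": 150,"z": 0,"rx": 0,"ry": 0,"rz": 0.3,"claw": 255},
  {"x": -42,"y": 210,"z": 0,"rx": 0,"ry": 0,"rz": 0.4,"claw": 255},
  {"x": -54,"y": 270,"z": 0,"rx": 0,"ry": 0,"rz": 0.5,"claw": 255},
  {"x": -66,"y": 330,"z": 0,"rx": 0,"ry": 0,"rz": 0.5,"claw": 255},
  {"x": -78,"y": 390,"z": 0,"rx": 0,"ry": 0,"rz": 0.5,"claw": 255},
  {"x": -90,"y": 445,"z": 0,"rx": 0,"ry": 0,"rz": 0.5,"claw": 255},
  {"x": -97,"y": 480,"z": 0,"rx": 0,"ry": 0,"rz": 0.5,"claw": 255},
  {"x": -100,"y": 496,"z": 0,"rx": 0,"ry": 0,"rz": 0.5,"claw": 255},
])

```text
time_s: 7.42
position: [0.5599, 0.1995, 0.1479]
tcp_rot: [[-0.999, -0.039, -0.003], [-0.039, 0.999, -0.001], [0.003, -0.0, -1.0]]
force: [0.3, -0.7, -1.0]
opening: 0.675
grasp_force: 30.0
```

>>> apply_moves([
  {"x": 0,"y": 0,"z": 20,"rx": 0,"ry": 0,"rz": 0,"claw": 255},
  {"x": 0,"y": 0,"z": 40,"rx": 0,"ry": 0,"rz": 0,"claw": 255},
  {"x": 0,"y": 0,"z": 40,"rx": 0,"ry": 0,"rz": 0,"claw": 255},
  {"x": 0,"y": 0,"z": 40,"rx": 0,"ry": 0,"rz": 0,"claw": 255},
  {"x": 0,"y": 0,"z": 40,"rx": 0,"ry": 0,"rz": 0,"claw": 255},
])

```text
time_s: 8.05
position: [0.5617, 0.1974, 0.1103]
tcp_rot: [[-0.999, -0.036, 0.001], [-0.036, 0.999, 0.0], [-0.001, 0.0, -1.0]]
force: [0.4, -0.1, -2.9]
opening: 0.682
grasp_force: 30.0
```

```bash
python3 - <<'E'
from ridge import *
s=read_state();print(s['time_s'],s['position'],np.round(s['tcp_rot'],4).tolist(),s['grasp_force'])
a,_=capture('side');b,_=capture('top')
c=np.hstack([cv2.resize(a[190:390,120:280],(400,500)),cv2.resize(b[160:250,140:212],(400,500))])
cv2.imwrite('pics/hold.png',c[...,::-1])
E
```

```text
8.05 [0.56173799 0.19737516 0.11032244] [[-0.9994, -0.036, 0.0015], [-0.036, 0.9994, 0.0001], [-0.0015, 0.0001, -1.0]] 29.99960674904287
```

View pics/hold.png

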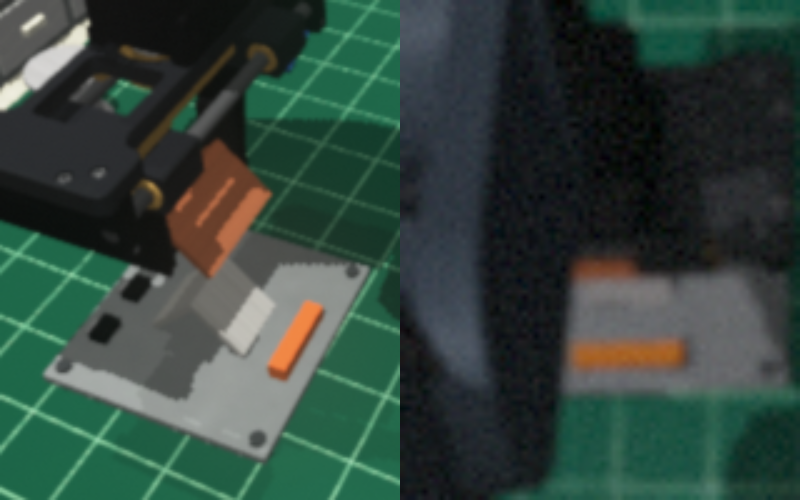

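The copper angle is held above the silver one, at about (220,210) in the left crop. It could have swung about the pinch axis, so I'll check the tilt of its visible leg.

```bash
python3 - <<'E'
from ridge import *
s=read_state();print(s['position'])
p=camera_params('side');im,d=capture('side');P=pts(d,p);h=cv2.cvtColor(im,cv2.COLOR_RGB2HSV).astype(int)
box=np.zeros(d.shape,bool);box[230:305,180:240]=1
m=big(box&(h[...,0]<20)&(h[...,1]>90)&(P[...,2]>.05)&(d>0));q=P[m]
for _ in range(3):
    c=q.mean(0);n=np.linalg.svd(q-c,full_matrices=False)[2][2];e=abs((q-c)@n);q=q[e<.004]
n*=np.sign(n[2])
yaw=np.radians(92.1);a=np.array([np.cos(yaw),np.sin(yaw),0]);x=np.array([a[1],-a[0],0])
print(m.sum(),len(q),'normal',np.round(n,3),'leg tilt deg',np.degrees(np.arctan2(abs(n@x),n[2])),'n along ridge',n@a,'z range',np.percentile(q[:,2],[2,98]),'x',np.percentile(q@x,[2,98]),'y',np.percentile(q@a,[2,98]))
S=np.array([.5606,.1976,.039]);print('silver in x,y',S@x,S@a)
# ridge x where this plane meets expected ridge z (TCP z + 3.4mm)
zr=s['position'][2]+.0034;print('plane x at ridge z',((c@n)-n[2]*zr-n@a*(S@a))/(n@x))
E
```

```text
[0.56159882 0.19759809 0.11033007]
1274 568 normal [-0.738 -0.042  0.673] leg tilt deg 47.65974669853347 n along ridge -0.015089538439860092 z range [0.08665325 0.10993622] x [0.53932746 0.56142533] y [0.14792333 0.20664216]
silver in x,y 0.5674642943927302 0.1769248275097671
plane x at ridge z 0.5644119565000598
```

The tilt is 45° within noise, so it's upright. I'll descend to just above the seat.

>>> apply_moves([
  {"x": 1,"y": 0,"z": 15,"rx": 0,"ry": 0,"rz": 0,"claw": 255},
  {"x": 1,"y": 0,"z": 35,"rx": 0,"ry": 0,"rz": 0,"claw": 255},
  {"x": 1,"y": 0,"z": 52,"rx": 0,"ry": 0,"rz": 0,"claw": 255},
  {"x": 1,"y": 0,"z": 58,"rx": 0,"ry": 0,"rz": 0,"claw": 255},
  {"x": 1,"y": 0,"z": 58,"rx": 0,"ry": 0,"rz": 0,"claw": 255},
  {"x": 1,"y": 0,"z": 58,"rx": 0,"ry": 0,"rz": 0,"claw": 255},
])

```text
time_s: 8.95
position: [0.5606, 0.1978, 0.052]
tcp_rot: [[-0.999, -0.037, 0.001], [-0.037, 0.999, 0.0], [-0.001, 0.0, -1.0]]
force: [-0.2, -0.0, -0.9]
opening: 0.681
grasp_force: 30.0
```

>>> apply_moves([
  {"x": 0,"y": 0,"z": 2,"rx": 0,"ry": 0,"rz": 0,"claw": 255},
  {"x": 0,"y": 0,"z": 4,"rx": 0,"ry": 0,"rz": 0,"claw": 255},
  {"x": 0,"y": 0,"z": 6,"rx": 0,"ry": 0,"rz": 0,"claw": 255},
  {"x": 0,"y": 0,"z": 7,"rx": 0,"ry": 0,"rz": 0,"claw": 255},
  {"x": 0,"y": 0,"z": 7,"rx": 0,"ry": 0,"rz": 0,"claw": 255},
  {"x": 0,"y": 0,"z": 7,"rx": 0,"ry": 0,"rz": 0,"claw": 255},
])

```text
time_s: 9.7
position: [0.5601, 0.1977, 0.0445]
tcp_rot: [[-0.999, -0.037, -0.0], [-0.037, 0.999, -0.0], [0.0, -0.0, -1.0]]
force: [0.6, -0.6, -1.7]
opening: 0.681
grasp_force: 30.0
```

No contact yet and about 3.4 mm left, so I'll continue in small steps.

>>> apply_moves([
  {"x": 0,"y": 0,"z": 1,"rx": 0,"ry": 0,"rz": 0,"claw": 255},
  {"x": 0,"y": 0,"z": 2,"rx": 0,"ry": 0,"rz": 0,"claw": 255},
  {"x": 0,"y": 0,"z": 2.5,"rx": 0,"ry": 0,"rz": 0,"claw": 255},
  {"x": 0,"y": 0,"z": 2.5,"rx": 0,"ry": 0,"rz": 0,"claw": 255},
])

```text
time_s: 10.2
position: [0.56, 0.1977, 0.042]
tcp_rot: [[-0.999, -0.037, -0.0], [-0.037, 0.999, -0.0], [0.0, -0.0, -1.0]]
force: [1.7, -0.4, -1.6]
opening: 0.679
grasp_force: 30.0
```

>>> apply_moves([
  {"x": 0,"y": 0,"z": 0.5,"rx": 0,"ry": 0,"rz": 0,"claw": 255},
  {"x": 0,"y": 0,"z": 1,"rx": 0,"ry": 0,"rz": 0,"claw": 255},
  {"x": 0,"y": 0,"z": 1,"rx": 0,"ry": 0,"rz": 0,"claw": 255},
])

```text
time_s: 10.58
position: [0.5603, 0.1977, 0.0414]
tcp_rot: [[-0.999, -0.037, 0.001], [-0.037, 0.999, 0.0], [-0.001, 0.0, -1.0]]
force: [-0.5, -1.1, 2.1]
opening: 0.678
grasp_force: 30.0
```

>>> apply_moves([
  {"x": 0,"y": 0,"z": 0.5,"rx": 0,"ry": 0,"rz": 0,"claw": 255},
  {"x": 0,"y": 0,"z": 0.5,"rx": 0,"ry": 0,"rz": 0,"claw": 255},
  {"x": 0,"y": 0,"z": 0.5,"rx": 0,"ry": 0,"rz": 0,"claw": 255},
])

```text
time_s: 10.95
position: [0.5604, 0.1977, 0.0414]
tcp_rot: [[-0.999, -0.037, 0.001], [-0.037, 0.999, 0.0], [-0.001, 0.0, -1.0]]
force: [-0.1, -0.0, 4.3]
opening: 0.68
grasp_force: 30.0
```

>>> apply_moves([
  {"x": 0,"y": 0,"z": 0,"rx": 0,"ry": 0,"rz": 0,"claw": 0},
  {"x": 0,"y": 0,"z": 0,"rx": 0,"ry": 0,"rz": 0,"claw": 0},
  {"x": 0,"y": 0,"z": 0,"rx": 0,"ry": 0,"rz": 0,"claw": 0},
  {"x": 0,"y": 0,"z": 0,"rx": 0,"ry": 0,"rz": 0,"claw": 0},
  {"x": 0,"y": 0,"z": 0,"rx": 0,"ry": 0,"rz": 0,"claw": 0},
])

```text
time_s: 11.58
position: [0.5601, 0.1977, 0.0404]
tcp_rot: [[-0.999, -0.037, -0.0], [-0.037, 0.999, -0.0], [0.0, -0.0, -1.0]]
force: [0.2, 0.4, -0.2]
opening: 0.998
grasp_force: 0.0
```

It seated with 4 N of contact force and I released it. I'll raise the arm, then back off to a viewing pose.

>>> apply_moves([
  {"x": 0,"y": 0,"z": -20,"rx": 0,"ry": 0,"rz": 0,"claw": 0},
  {"x": 0,"y": 0,"z": -60,"rx": 0,"ry": 0,"rz": 0,"claw": 0},
  {"x": 0,"y": 0,"z": -110,"rx": 0,"ry": 0,"rz": 0,"claw": 0},
  {"x": -20,"y": 0,"z": -160,"rx": 0,"ry": 0,"rz": 0,"claw": 0},
  {"x": -45,"y": 0,"z": -205,"rx": 0,"ry": 0,"rz": 0,"claw": 0},
  {"x": -45,"y": 0,"z": -205,"rx": 0,"ry": 0,"rz": 0,"claw": 0},
  {"x": -45,"y": 0,"z": -205,"rx": 0,"ry": 0,"rz": 0,"claw": 0},
  {"x": -45,"y": 0,"z": -205,"rx": 0,"ry": 0,"rz": 0,"claw": 0},
])

```text
time_s: 12.58
position: [0.6032, 0.1991, 0.2435]
tcp_rot: [[-0.999, -0.037, -0.005], [-0.037, 0.999, -0.001], [0.005, -0.0, -1.0]]
force: [-0.3, 0.5, -0.7]
opening: 0.995
grasp_force: 0.0
```

```bash
python3 - <<'E'
from ridge import *
n='wrist';p=camera_params(n);im,d=capture(n);np.savez('wend.npz',im=im,d=d,**p);sd,_=capture('side')
z,i2,d,P,h=load('wend.npz')
box=np.zeros(d.shape,bool);box[108:190,235:325]=1
ridge(P,big(box&(h[...,0]<14)&(h[...,1]>90)&(P[...,2]>.012)&(P[...,2]<.07)),(-.04,1),'cop end')
c=np.hstack([cv2.resize(im[60:220,200:360],(400,400)),cv2.resize(sd[260:380,120:280],(400,400))])
cv2.imwrite('pics/end.png',c[...,::-1])
E
```

```text
cop end 2515 mid mm [560.7 198.5] zr 45.8 len 58.0 yaw 92.24 slopes [1. 1.] rect [560.  198.5] [54.3 59.4] 2.1
```

View pics/end.png

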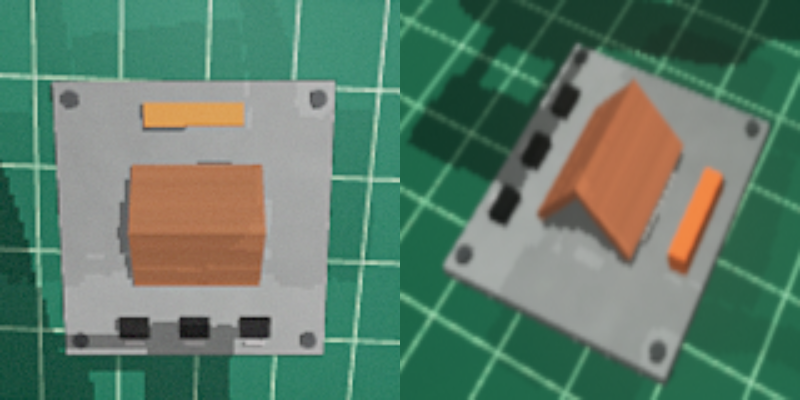

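Both views show the copper angle fully covering the silver one (left crop, centre (197,225)). Its ridge is 5.6 mm above where the silver ridge measured (5.7 expected), the yaw matches, and it is within 1 mm sideways and lengthwise.

```bash
python3 -c "from rig import *;print(hand_in())"
```

```text
the job is handed in; nothing more can be done
None
```

The copper angle is nested on the silver angle, released, and handed in at about 12.7 s; the last camera check put it within about 1 mm of centred and at full depth, and the black and blue angles were not touched.

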